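Stagger washed instrument trays on the draining board

ROBOT

A 6-joint arm with a two-finger parallel gripper is mounted at the origin on a cart in front of the work surface, level with it; the furniture and walls round the work are solid. World frame = base frame: x ahead of the robot, y to its left, z up, the work surface at z = 0. Lengths are in m, angles in rad, forces in N, time in s.
With the tool pointing down it reaches from about 0.3 to 0.825 m from the base axis. Payload 5.4 kg.
Tool frame: the origin (TCP) lies where the fingers leave the gripper's body, on its centre line; the fingertips stand 88 mm ahead of it and the grasp point (between the pads) lies 69 mm ahead of it; z points along the fingers, y is the line along which they close (so a half turn about z gives the same grasp; the last joint's range is limited). The gripper opens to 92 mm and grips with 3 to 60 N. Pads are 20 mm wide; open, the fingers measure 128 mm over their backs; the gripper's body (75 mm by 189 mm) begins 69 mm behind the grasp point.
Start: joints at [0.915, 0.158, 1.597, -0, 1.386, -0.21], TCP at [0.248, 0.519, 0.303] pointing down, gripper open.
Joint ranges: [-2.91, 2.91], [-0.94, 2.29], [0.18, 2.7], [-1.29, 4.43], [0.17, 2.64], [-3, 3]. Speed limits (rad/s): [2.57, 2.57, 3.14, 3.14, 3.14, 3.14].

INTERFACE

Orientations are given as a rotation vector (axis times angle).
In Python, from workcell import get_obs, snapshot, finish_job gives the robot as it stands.
- The arm moves only by the tool apply_moves, never from a script. Its arguments are lists of equal length, an entry for each row: "delta_rot": the turn, a rotation vector about the tool's x, y, z in degrees, a list of three; "offset": the shift along the tool's x, y, z in mm, a list of three; "hand": the closure in counts, from 0 (fully open) to 255 (shut). In form: {"delta_rot": [[rx, ry, rz], ...], "offset": [[tx, ty, tz], ...], "hand": [hand, ...]}. A call has 1 to 20 rows; each row shifts and turns the commanded pose from where the row before left it, along the tool's axes as they then stand; what a row does not reach is not made up. A row lasts 1/8 s, in which the tool goes at most 62.5 mm and 10.7 degrees, less where a joint would pass 70% of its speed; a pose out of reach is approached as far as the arm can. A call is refused whole if a number of a shift passes 62.5 or a number of a turn 10.7, either way. A call with a gripper value outside its range is refused whole. The fingers move at their own pace and stop on an object; the grip force is fixed at half the most. Time passes only in rows, so rows that do not move let the fingers close. It gives the time, the measured TCP pose, the force, the opening and the grip force at its end, in the units of the state.
- get_obs(): the state, without advancing time (a new reading comes with each control period).
- snapshot(name): name is "side" or "top"; returns a dict with "image" (400x640x3 uint8, red, green, blue), "z_map" (400x640 float32, m along the optical axis (not along the pixel's ray), 0 where there is no reading), "fovy" (degrees; the focal length in pixels is half the picture's height over the tangent of half this angle, whatever the lens; pixels are square), "cx", "cy" (the principal point, pixels), "xyz" and "orientation" of the camera in the world. Camera axes: x right, y up, looking along -z (the intrinsics and any distortion apply to the point x, -y, -z); pixel columns grow to the right and rows downward; lengths in m; the calibration is good to about 2 mm. A picture is of the moment at which its call begins.
- finish_job(): hands the job in; it is judged then, once.
The state is a dict: "t": time; "q": joint angles; "dq": joint speeds; "joint_torque": joint torques, N m; "eef_pos": TCP position; "tcp_rot": TCP orientation; "wrist_force": force on the tool from outside, world axes, zero at the start; "ft_torque": the same for the moment, N m; "opening": finger opening in m; "finger_force": force on a finger pad.
Only numpy, scipy, OpenCV 4.12 (cv2) and the standard library are available. Lean on these libraries where they do the work, as an engineer would, in place of code of your own. Each camera call takes 0.05 s, during which the arm holds its last target. There are 200 camera calls.

TASK

Stack the four washed aluminium trays lengthwise on the draining board in steps so that each one stays partly open to drain: the plain tray first, up against the raised stop, then the two-, three- and four-compartment trays in that order, one at a time. Each tray lies flat on the lip of the one below, stepped about a third of its length: the second away from the stop, the third back directly over the first, the fourth directly over the second, with the sides in line. Keep the trays level, set them down rather than dropping them, and leave the two cups and the timer where they are.

Things in the scene. Friction and masses are not known exactly. Their poses are not given: they have to be found in the camera images.
- board: White grooved draining board, fixed, 130 mm long (x), 84 mm wide (y); upper face 10 mm above its origin (centre of the underside, z up). Across its +x end (roughly the robot's left) a raised stop bar, inner face at x = +53 mm, 13 mm above the upper face. A tray touching the stop has its centre at x = +3 mm; trays may overhang the other end.
- tray_plain: Loose straight-sided open aluminium tray, 100 mm long (x), 54 mm wide (y), 28 mm high, about 0.15 kg. Walls 3 mm, flat underside; a flat lip turned 9 mm inwards runs round its top. Origin: centre of the underside, z up; both ends alike. No dividers: one open space. Starts upright on the worktop in a row with the others, its length pointing roughly away from the robot.
- tray_two: Loose straight-sided open aluminium tray, 100 mm long (x), 54 mm wide (y), 28 mm high, about 0.15 kg. Walls 3 mm, flat underside; a flat lip turned 9 mm inwards runs round its top. Origin: centre of the underside, z up; both ends alike. One white cross divider: two compartments. Starts upright on the worktop in a row with the others, its length pointing roughly away from the robot.
- tray_three: Loose straight-sided open aluminium tray, 100 mm long (x), 54 mm wide (y), 28 mm high, about 0.15 kg. Walls 3 mm, flat underside; a flat lip turned 9 mm inwards runs round its top. Origin: centre of the underside, z up; both ends alike. Two white cross dividers: three compartments. Starts upright on the worktop in a row with the others, its length pointing roughly away from the robot.
- tray_four: Loose straight-sided open aluminium tray, 100 mm long (x), 54 mm wide (y), 28 mm high, about 0.15 kg. Walls 3 mm, flat underside; a flat lip turned 9 mm inwards runs round its top. Origin: centre of the underside, z up; both ends alike. Three white cross dividers: four compartments. Starts upright on the worktop in a row with the others, its length pointing roughly away from the robot.
- cup_a: specimen cup with a red lid, 62 mm wide, 72 mm high, behind the board; loose bystander; origin at the centre of its underside.
- cup_b: specimen cup with a yellow lid, 62 mm wide, 72 mm high, behind the board; loose bystander; origin at the centre of its underside.
- timer: flat white bench timer with three buttons, 58x66x17 mm, near the front left corner; loose bystander; origin at the centre of its underside.
- mini_centrifuge: White bench centrifuge, fixed obstacle behind the right-hand trays and right of the board: about 194x160 mm, body 92 mm high; its clear lid stands open at the back, up to about 250 mm high. Origin: centre of the underside. Carry trays round its front.

How it is judged:
On the way, in this order (a step that is already met when the one before it is completed fails the run):
1. The plain tray stands on the draining board, up against the stop, let go (z of tray_plain in the frame of board between 0.005 and 0.015 m and y of tray_plain in the frame of board between -0.013 and 0.013 m and x of tray_plain in the frame of board between -0.018 and 0.009 m and angle between the x axis of tray_plain and the x axis of board, either way round below 0.15 rad and angle between tray_plain's own z axis and vertical below 0.08 rad and contact force between the fingers and tray_plain below 0.1 N and linear speed of tray_plain below 0.03 m/s), for 0.2 s.
2. The two-compartment tray rests on the plain tray's lip, stepped away from the stop, let go (z of tray_two in the frame of board between 0.033 and 0.043 m and y of tray_two in the frame of board between -0.013 and 0.013 m and x of tray_two in the frame of board between -0.066 and -0.012 m and angle between the x axis of tray_two and the x axis of board, either way round below 0.15 rad and angle between tray_two's own z axis and vertical below 0.08 rad and horizontal distance between tray_two and tray_plain between 0.02 and 0.046 m and contact force between the fingers and tray_two below 0.1 N and linear speed of tray_two below 0.03 m/s), for 0.2 s.
3. The three-compartment tray rests on the lip of the two-compartment tray, back over the plain tray, let go (z of tray_three in the frame of board between 0.061 and 0.071 m and y of tray_three in the frame of board between -0.013 and 0.013 m and x of tray_three in the frame of board between -0.018 and 0.009 m and angle between the x axis of tray_three and the x axis of board, either way round below 0.15 rad and angle between tray_three's own z axis and vertical below 0.08 rad and horizontal distance between tray_three and tray_two between 0.02 and 0.046 m and horizontal distance between tray_three and tray_plain below 0.018 m and contact force between the fingers and tray_three below 0.1 N and linear speed of tray_three below 0.03 m/s), for 0.2 s.
4. The four-compartment tray rests on the lip of the three-compartment tray, back over the two-compartment tray, let go (z of tray_four in the frame of board between 0.089 and 0.099 m and y of tray_four in the frame of board between -0.013 and 0.013 m and x of tray_four in the frame of board between -0.066 and -0.012 m and angle between the x axis of tray_four and the x axis of board, either way round below 0.15 rad and angle between tray_four's own z axis and vertical below 0.08 rad and horizontal distance between tray_four and tray_three between 0.02 and 0.046 m and horizontal distance between tray_four and tray_two below 0.018 m and contact force between the fingers and tray_four below 0.1 N and linear speed of tray_four below 0.03 m/s), for 0.2 s.
At the end, for the whole second after the job is handed in: All let go, at rest, level, resting one on another (5 mm) in order, along the board (0.15 rad, 13 mm off its centre line). Centres on board x: plain and three -18 to 9 mm, two and four -66 to -12 mm; each 20 to 46 mm from the tray below, within 18 mm of the one two below (all of step 1 and all of step 2 and all of step 3 and all of step 4); the robot touches nothing.
It fails at once if a cup or the timer is pushed from its place by over 30 mm (distance of any of cup_a, cup_b, timer from where it was at the start of the episode above 0.03 m).
It fails at once if a tray is tipped by more than 0.5 rad (angle between any of tray_plain, tray_two, tray_three, tray_four's own z axis and vertical above 0.5 rad).
It fails at once if a tray is dropped (falls, let go, faster than 0.6 m/s, as from about 20 mm) ((linear speed of tray_plain above 0.6 m/s and contact force between the fingers and tray_plain below 0.05 N) or (linear speed of tray_two above 0.6 m/s and contact force between the fingers and tray_two below 0.05 N) or (linear speed of tray_three above 0.6 m/s and contact force between the fingers and tray_three below 0.05 N) or (linear speed of tray_four above 0.6 m/s and contact force between the fingers and tray_four below 0.05 N)).
It also fails if it takes over 72 s, if anything falls off the work surface, if the arm or the gripper's body presses on something with over 40 N, if the wrist force passes 120 N, or if a joint passes its speed limit or range.

## Working session

There is one attempt and no reset: what is moved stays moved. The work goes in short steps, Python scripts to look and compute and a tool call to move; the robot and the scene stay as the last step left them, time stands still between calls to the robot, and variables do not carry over. Pictures are saved under pics/ and viewed, at most 10 in all, crops included, and the job is handed in when it is done.

Besides the shell and the picture viewer there is one more tool, called after "Emit:" as name(argument=value, ...) on one line, values as JSON. apply_moves: Moves the arm, as the interface text tells. Its arguments: {"type":"object","properties":{"delta_rot":{"type":"array","items":{"type":"array","items":{"type":"number"}}},"offset":{"type":"array","items":{"type":"array","items":{"type":"number"}}},"hand":{"type":"array","items":{"type":"number"}}},"required":["delta_rot","offset","hand"]}

```bash
mkdir -p pics; ls
python3 - <<'E'
from workcell import *
import cv2
o=get_obs()
for k in o: print(k,o[k])
for n in("top","side"):
    s=snapshot(n); cv2.imwrite(f"pics/{n}0.png",s["image"][:,:,::-1])
    print(n,{k:s[k] for k in s if k not in("image","z_map")},(s["z_map"]>0).mean())
E
```

```text
pics
t 0.0
q [ 9.14936141e-01  1.59017429e-01  1.59820628e+00 -1.86789802e-06
  1.38619778e+00 -2.10038036e-01]
dq [-0.00021984 -0.00020695 -0.00093656 -0.0003269   0.00089488 -0.00053825]
joint_torque [ 1.38181513e-03 -3.85558712e+01 -3.22118104e+01  7.04524247e-02
  3.76009208e-02 -1.47522669e-04]
eef_pos [0.24764201 0.51843288 0.30174954]
tcp_rot [-6.94340624e-01 -3.06311586e+00  2.60824359e-03]
wrist_force [-0.40742262  0.24449041 -0.82020209]
ft_torque [ 0.01149623 -0.03091906  0.0581652 ]
finger_force 0.0
opening 0.09188114302029521
top {'fovy': 46.86704569865196, 'cx': 322.63816589442763, 'cy': 201.7619365263727, 'xyz': array([ 0.19328252, -0.08417055,  1.3293498 ]), 'orientation': array([ 0.23637332, -0.19496506, -1.31684305])} 0.9738515625
side {'fovy': 51.09272821976715, 'cx': 318.7595398078544, 'cy': 199.45093620907227, 'xyz': array([ 0.10125856, -0.65583084,  0.7553344 ]), 'orientation': array([ 0.81185751, -0.26525471, -0.56275808])} 0.9954296875
```

View pics/top0.png

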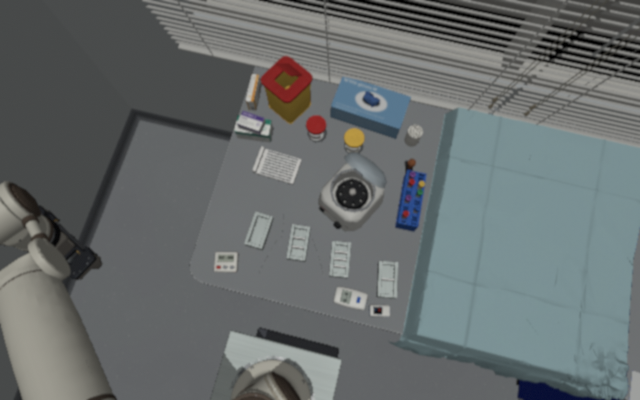

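View pics/side0.png

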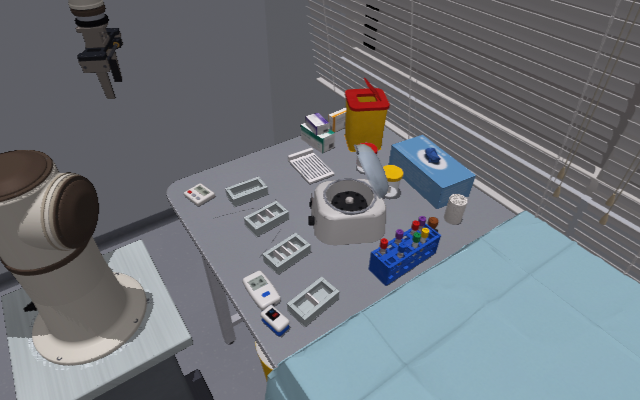

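The top view shows four trays at about (259,231) plain, (298,242), (340,259) and (387,279). The board is at (277,165) with the timer at (226,262), the cups at (316,128) and (354,140), and the centrifuge at (352,195). Side view agrees. Next I'll measure them using depth and colour.

```bash
cat > h.py <<'E'
import numpy as np,cv2
from scipy.spatial.transform import Rotation as R
from workcell import *
def world(s):
    f=200/np.tan(np.radians(s["fovy"]/2)); v,u=np.mgrid[:400,:640]
    d=np.stack([(u-s["cx"])/f,-(v-s["cy"])/f,-np.ones(u.shape)],-1)@R.from_rotvec(s["orientation"]).as_matrix().T
    return d, s["xyz"]+d*s["z_map"][...,None]
def plane(s,d,h): return s["xyz"]+d*((h-s["xyz"][2])/d[...,2])[...,None]
def rects(s,h,mask,amin=60):
    d,_=world(s); P=plane(s,d,h)
    n,l,st,c=cv2.connectedComponentsWithStats(mask.astype(np.uint8))
    out=[]
    for i in range(1,n):
        if st[i,4]<amin: continue
        p=(P[l==i][:,:2]*1000).astype(np.float32)
        (x,y),(w,hh),a=cv2.minAreaRect(p)
        if w<hh: w,hh,a=hh,w,a+90
        out.append((c[i].round(),st[i,4],round(x,1),round(y,1),round(w),round(hh),round((a+90)%180-90,1)))
    return out
E
python3 - <<'E'
from h import *
for n in("top","side"):
    s=snapshot(n); d,W=world(s); g=s["image"].astype(int)
    T=(W[...,0]>.25)&(W[...,0]<.9)&(abs(W[...,1])<.5)
    print(n,"table z",np.median(W[...,2][T]), W[...,2][T&(abs(W[...,2])<.02)].std())
    m=T&(W[...,2]>.015)&(W[...,2]<.045)
    for r in rects(s,.028,m): print(" tray?",r)
    m=T&(g.min(-1)>120)&(W[...,2]<.06)
    for r in rects(s,.028,m): print(" bright",r)
s=snapshot("top");i=s["image"][215:325,200:420]
j=snapshot("side")["image"][130:330,160:420]
cv2.imwrite("pics/t1.png",cv2.resize(i,None,fx=3.6,fy=3.6,interpolation=2)[:,:,::-1])
E
```

```text
top table z 0.025201696451002786 0.005086115353558518
 tray? (array([254.,  98.]), np.int32(86), 855.5, 289.3, 95, 30, -8.3)
 tray? (array([291., 111.]), np.int32(163), 832.7, 164.7, 132, 77, -65.0)
 tray? (array([363., 123.]), np.int32(309), 840.6, -62.3, 221, 19, 83.9)
 tray? (array([255., 135.]), np.int32(158), 723.7, 249.6, 116, 56, -57.1)
 tray? (array([430., 247.]), np.int32(1677), 555.8, -327.6, 674, 183, 15.2)
 tray? (array([410., 140.]), np.int32(65), 822.3, -213.9, 43, 25, 70.8)
 tray? (array([258., 159.]), np.int32(109), 649.4, 220.4, 84, 13, -4.4)
 tray? (array([361., 187.]), np.int32(99), 631.6, -96.7, 104, 53, 45.7)
 tray? (array([364., 218.]), np.int32(107), 554.9, -136.8, 136, 23, -38.0)
 tray? (array([258., 230.]), np.int32(315), 438.4, 158.7, 101, 56, -2.3)
 tray? (array([298., 242.]), np.int32(359), 431.6, 37.8, 101, 54, 5.8)
 tray? (array([340., 259.]), np.int32(385), 413.8, -88.9, 102, 54, 8.5)
 tray? (array([387., 279.]), np.int32(360), 390.9, -231.4, 101, 55, 9.3)
 tray? (array([350., 298.]), np.int32(431), 314.2, -142.4, 89, 48, -89.9)
 tray? (array([379., 310
[... 2425 characters left out ...]
6), 387.2, -236.2, 105, 60, 9.6)
 tray? (array([289., 383.]), np.int32(301), 254.6, -357.2, 77, 14, 89.1)
 bright (array([323., 258.]), np.int32(35285), 591.9, -78.9, 743, 687, -89.9)
 bright (array([383., 156.]), np.int32(165), 837.7, 61.8, 96, 35, 43.6)
 bright (array([392., 190.]), np.int32(107), 759.2, -65.8, 65, 26, 37.6)
 bright (array([493., 317.]), np.int32(2625), 692.6, -471.0, 485, 45, 0.0)
 bright (array([452., 305.]), np.int32(852), 605.3, -409.5, 137, 85, -31.2)
 bright (array([235., 317.]), np.int32(60), 234.6, -185.6, 18, 15, -2.5)
 bright (array([263., 356.]), np.int32(139), 240.1, -287.1, 67, 10, -89.7)
 bright (array([393., 391.]), np.int32(253), 396.9, -474.7, 83, 36, 1.9)
```

View pics/t1.png

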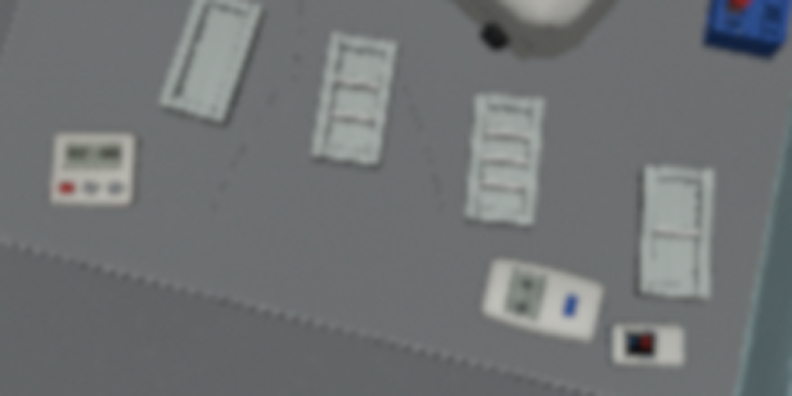

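Left to right the trays are plain, three, four and two, with the dividers clearly visible. Now I'll refine the board and cups and plan the first pick.

```bash
cat >> h.py <<'E'
def go(x,y,z,yaw):
    "mm, closing-direction yaw deg -> turn about tool axes (deg), then shift in turned tool axes (mm)"
    o=get_obs(); A=R.from_rotvec(o["tcp_rot"]); c,s_=np.cos(np.radians(yaw)),np.sin(np.radians(yaw))
    B=R.from_matrix(np.array([[-s_,c,0],[c,s_,0],[0,0,-1]]).T if 0 else np.column_stack([[-s_,c,0],[c,s_,0],[0,0,-1]]))
    if (A.as_matrix()[:,1]@[c,s_,0])<-.3: print("note y flipped")
    v=np.array([x,y,z])-o["eef_pos"]*1000
    print("turn",np.degrees((A.inv()*B).as_rotvec()).round(2),"shift",B.inv().apply(v).round(1),"pos",(o["eef_pos"]*1000).round(1),"t",o["t"],"open",round(o["opening"]*1000,1),"F",o["finger_force"],np.round(o["wrist_force"],1),"q6",o["q"][5].round(2))
E
python3 - <<'E'
from h import *
B=np.column_stack([[-1,0,0],[0,1,0],[0,0,-1]]);print(np.linalg.det(B))
s=snapshot("top"); d,W=world(s); g=s["image"].astype(int)
P=plane(s,d,.010)
w=(g.min(-1)>120)&(abs(P[...,0]-.644)<.09)&(abs(P[...,1]-.161)<.1)
for r in rects(s,.010,w): print("board@10",r)
st=w&(W[...,2]>.016)
for r in rects(s,.023,st,30): print("stop@23",r)
for n in("top","side"):
    s=snapshot(n); d,W=world(s); hsv=cv2.cvtColor(s["image"],cv2.COLOR_RGB2HSV)
    T=(W[...,2]>.05)&(W[...,2]<.085)&(W[...,0]>.6)&(W[...,0]<.8)&(abs(W[...,1])<.2)&(hsv[...,1]>150)
    for r in rects(s,.072,T,20): print(n,"cup",r)
go(439,159,200,87.3)
E
```

```text
1.0
board@10 (array([276., 165.]), np.int32(1209), 649.8, 164.6, 137, 90, 85.7)
stop@23 (array([258., 158.]), np.int32(103), 652.2, 221.7, 83, 13, -3.8)
top cup (array([287., 113.]), np.int32(33), 797.6, 168.6, 26, 16, 73.7)
top cup (array([315., 125.]), np.int32(225), 777.3, 73.2, 51, 49, -76.1)
top cup (array([354., 138.]), np.int32(250), 767.1, -45.6, 55, 50, 13.2)
side cup (array([351., 133.]), np.int32(56), 792.5, 160.9, 54, 18, 51.8)
side cup (array([370., 147.]), np.int32(41), 794.1, 72.4, 62, 16, -86.5)
side cup (array([393., 173.]), np.int32(258), 768.4, -53.7, 69, 48, 60.5)
turn [-1.000e-02 -0.000e+00 -2.284e+01] shift [-207.8 -350.3  102.6] pos [247.9 518.8 302.6] t 0.45 open 91.8 F 0.0 [ 0.1 -0.  -0.7] q6 -0.21
```

Emit:
apply_moves(delta_rot=[[0,0,-7.6],[0,0,-7.6],[0,0,-7.6],[0,0,0],[0,0,0],[0,0,0],[0,0,0],[0,0,0],[0,0,0],[0,0,0],[0,0,0],[0,0,0],[0,0,0],[0,0,0]], offset=[[0,0,0],[0,0,0],[0,0,0],[-20.8,-35,10.2],[-20.8,-35,10.2],[-20.8,-35,10.2],[-20.8,-35,10.2],[-20.8,-35,10.2],[-20.8,-35,10.2],[-20.8,-35,10.2],[-20.8,-35,10.2],[-20.8,-35,10.2],[-20.8,-35,10.2],[0,0,0]], hand=[0,0,0,0,0,0,0,0,0,0,0,0,0,0])

```text
t: 2.2
eef_pos: [0.4396, 0.1574, 0.2002]
tcp_rot: [-0.081, -3.14, 0.001]
wrist_force: [0.0, 1.0, 0.3]
opening: 0.092
finger_force: 0.0
```

```bash
python3 -c "
from h import *
go(439,159,92,87.3)"
```

```text
turn [-0.02 -0.05 -0.26] shift [  0.7   1.6 108.2] pos [439.6 157.4 200.2] t 2.2 open 92.0 F 0.0 [0.  1.  0.3] q6 -1.43
```

Emit:
apply_moves(delta_rot=[[0,0,0],[0,0,0],[0,0,0],[0,0,0],[0,0,0],[0,0,0],[0,0,0],[0,0,0],[0,0,0],[0,0,0],[0,0,0],[0,0,0]], offset=[[0.7,1.6,20],[0,0,20],[0,0,20],[0,0,20],[0,0,15],[0,0,9],[0,0,4],[0,0,0],[0,0,0],[0,0,0],[0,0,0],[0,0,0]], hand=[0,0,0,0,0,0,0,0,255,255,255,255])

```text
t: 3.7
eef_pos: [0.4384, 0.1608, 0.0928]
tcp_rot: [0.075, 3.141, -0.0]
wrist_force: [-0.3, -2.1, 0.7]
opening: 0.054
finger_force: 0.5
```

```bash
python3 -c "
from h import *
go(439,159,92,87.3)"
```

```text
turn [-0.02  0.01 -0.03] shift [-0.7 -1.7  0.8] pos [438.4 160.8  92.8] t 3.7 open 54.0 F 0.5140708858516518 [-0.3 -2.1  0.7] q6 -1.43
```

Emit:
apply_moves(delta_rot=[[0,0,0],[0,0,0],[0,0,0],[0,0,0],[0,0,0],[0,0,0],[0,0,0],[0,0,9.1],[0,0,9.1],[0,0,9.1],[0,0,9.1],[0,0,9.1],[0,0,9.1],[0,0,9.1],[0,0,9.1],[0,0,9.1],[0,0,9.1],[0,0,0]], offset=[[0,0,0],[0,0,0],[0,0,0],[0,0,-8],[0,0,-15],[0,0,-15],[0,0,-15],[0,0,-5],[0,0,-5],[0,0,-5],[0,0,-5],[0,0,-5],[0,0,-5],[0,0,-5],[0,0,-5],[0,0,-5],[0,0,-5],[0,0,0]], hand=[255,255,255,255,255,255,255,255,255,255,255,255,255,255,255,255,255,255])

```text
t: 5.95
eef_pos: [0.4387, 0.1609, 0.1968]
tcp_rot: [2.29, 2.149, 0.002]
wrist_force: [0.3, 0.2, -0.7]
opening: 0.0538
finger_force: 30.0
```

```bash
cat >> h.py <<'E'
BC=np.array([648.5,163.5]); BY=86.
def onboard(bx,by=0):
    a=np.radians(BY); return BC+[bx*np.cos(a)-by*np.sin(a),bx*np.sin(a)+by*np.cos(a)]
E
python3 -c "
from h import *
print(onboard(0))
go(*onboard(0),140,-4)"
```

```text
[648.5 163.5]
turn [ 0.1  -0.02  0.36] shift [ 17.2 209.1  56.8] pos [438.7 160.9 196.8] t 5.95 open 53.8 F 30.000576227903366 [ 0.3  0.2 -0.7] q6 0.16
```

Emit:
apply_moves(delta_rot=[[0,0,0.3],[0,0,0],[0,0,0],[0,0,0],[0,0,0],[0,0,0],[0,0,0],[0,0,0],[0,0,0]], offset=[[2,15,0],[2.5,30,0],[2.5,30,0],[2.5,30,0],[2.5,30,10],[2.5,30,20],[2.7,30,20],[0,14,6],[0,0,0]], hand=[255,255,255,255,255,255,255,255,255])

```text
t: 7.08
eef_pos: [0.6481, 0.1631, 0.1389]
tcp_rot: [-2.296, -2.143, 0.002]
wrist_force: [0.3, -0.6, -0.7]
opening: 0.054
finger_force: 30.0
```

Run:
```python
from h import *
go(*onboard(0),102.5,-4)
a=snapshot("top")["image"][110:230,210:350]; b=snapshot("side")["image"][100:240,220:400]
cv2.imwrite("pics/p1.png",np.hstack([cv2.resize(a,(400,343),interpolation=2),cv2.resize(b,(400,343),interpolation=2)])[:,:,::-1])
```

```text
turn [-0.08  0.01  0.08] shift [ 0.4  0.4 36.4] pos [648.1 163.1 138.9] t 7.075 open 54.0 F 29.999799728393555 [ 0.3 -0.6 -0.7] q6 0.13
```

View pics/p1.png

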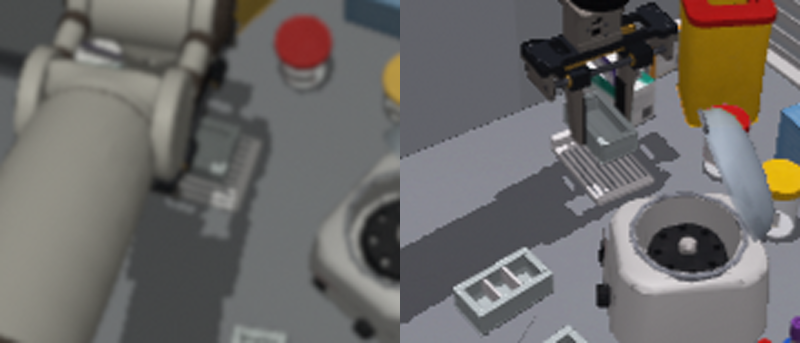

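The tray is held level over the board at about (600,120) in the side crop, aligned and clear of the cups. I'll lower it now.

Emit:
apply_moves(delta_rot=[[0,0,0],[0,0,0],[0,0,0],[0,0,0],[0,0,0],[0,0,0],[0,0,0],[0,0,0],[0,0,0],[0,0,0],[0,0,0],[0,0,0]], offset=[[0,0,8],[0,0,8],[0,0,8],[0,0,6],[0,0,3],[0,0,2],[0,0,1],[0,0,0],[0,0,0],[0,0,0],[0,0,0],[0,0,0]], hand=[255,255,255,255,255,255,255,255,70,70,70,70])

```text
t: 8.68
eef_pos: [0.6481, 0.1634, 0.1038]
tcp_rot: [2.298, 2.142, 0.0]
wrist_force: [0.1, 0.6, -0.0]
opening: 0.0661
finger_force: 0.0
```

Run:
```python
from h import *
go(*onboard(0),102.5,-4)
```

```text
turn [ 0.01 -0.   -0.04] shift [0.2 0.4 1.3] pos [648.1 163.4 103.8] t 8.675 open 66.1 F 0.0 [ 0.1  0.6 -0. ] q6 0.14
```

Emit:
apply_moves(delta_rot=[[0,0,0],[0,0,0],[0,0,0],[0,0,0],[0,0,0],[0,0,0],[0,0,0],[0,0,0],[0,0,0],[0,0,0],[0,0,-10.3],[0,0,-10.3],[0,0,-10.3],[0,0,-10.3],[0,0,-10.3],[0,0,-10.3],[0,0,-10.3],[0,0,-10.3],[0,0,-10.3],[0,0,-10.3]], offset=[[0,0,-12],[0,0,-25],[0,0,-30],[0,0,-30],[0,-30,0],[0,-40,0],[0,-40,0],[0,-40,0],[0,-40,0],[0,-20,0],[0,0,0],[0,0,0],[0,0,0],[0,0,0],[0,0,0],[0,0,0],[0,0,0],[0,0,0],[0,0,0],[0,0,0]], hand=[70,70,0,0,0,0,0,0,0,0,0,0,0,0,0,0,0,0,0,0])

```text
t: 11.18
eef_pos: [0.4388, 0.1782, 0.2017]
tcp_rot: [-0.254, 3.13, 0.0]
wrist_force: [-0.2, 0.4, -0.8]
opening: 0.0921
finger_force: 0.0
```

```bash
cat >> h.py <<'E'
def look(h,zlo,zhi,lab):
    for n in("top","side"):
        s=snapshot(n); d,W=world(s); g=s["image"].astype(int)
        for c,r in((BC/1000,.085),):
            m=(np.hypot(W[...,0]-c[0],W[...,1]-c[1])<.13)&(W[...,2]>zlo)&(W[...,2]<zhi)&(g.min(-1)>50)&(W[...,0]<.70)
            for q in rects(s,h,m,40):
                a=np.radians(BY); v=np.array(q[2:4])-BC
                print(lab,n,q,"board xy",(v@[np.cos(a),np.sin(a)]).round(1),(v@[-np.sin(a),np.cos(a)]).round(1),"dyaw",round(q[6]-BY,1))
E
python3 - <<'E'
from h import *
go(391.5,-232,200,99.2)
look(.038,.028,.055,"plain")
E
```

```text
turn [-0.    0.08  0.1 ] shift [ 112.3 -397.4    1.7] pos [438.8 178.2 201.7] t 11.175 open 92.1 F 0.0 [-0.2  0.4 -0.8] q6 -1.6
plain top (array([276., 163.]), np.int32(294), 647.6, 164.0, 102, 58, 84.8) board xy 0.4 0.9 dyaw -1.2
plain side (array([310., 160.]), np.int32(282), 642.0, 159.8, 111, 58, 86.2) board xy -4.1 6.2 dyaw 0.2
```

Emit:
apply_moves(delta_rot=[[0,0,0],[0,0,0],[0,0,0],[0,0,0],[0,0,0],[0,0,0],[0,0,0],[0,0,0],[0,0,0],[0,0,0],[0,0,0],[0,0,0],[0,0,0]], offset=[[5.3,-20,0],[11.2,-39.7,0],[11.2,-39.7,0],[11.2,-39.7,0],[11.2,-39.7,0],[11.2,-39.7,0],[11.2,-39.7,0],[11.2,-39.7,0],[11.2,-39.7,0],[11.2,-39.7,15],[6.2,-20,20],[0,0,20],[0,0,0]], hand=[0,0,0,0,0,0,0,0,0,0,0,0,0])

```text
t: 12.9
eef_pos: [0.3887, -0.2313, 0.1448]
tcp_rot: [0.24, -3.131, -0.004]
wrist_force: [-0.6, 0.1, -0.3]
opening: 0.0918
finger_force: 0.0
```

```bash
python3 -c "
from h import *
go(391.5,-232,92,99.2)"
```

```text
turn [ 0.14 -0.09 -0.44] shift [-2.6 -1.2 52.8] pos [ 388.7 -231.3  144.8] t 12.9 open 91.8 F 0.0 [-0.6  0.1 -0.3] q6 -2.53
```

Emit:
apply_moves(delta_rot=[[0,0,-0.4],[0,0,0],[0,0,0],[0,0,0],[0,0,0],[0,0,0],[0,0,0],[0,0,0],[0,0,0],[0,0,0],[0,0,0],[0,0,0],[0,0,0]], offset=[[-2.6,-1.2,18],[0,0,16],[0,0,12],[0,0,5],[0,0,1.5],[0,0,0],[0,0,0],[0,0,0],[0,0,0],[0,0,0],[0,0,0],[0,0,0],[0,0,0]], hand=[0,0,0,0,0,0,255,255,255,255,255,255,255])

```text
t: 14.52
eef_pos: [0.3923, -0.2326, 0.0933]
tcp_rot: [-0.256, 3.131, -0.0]
wrist_force: [0.1, 0.5, 1.1]
opening: 0.054
finger_force: 30.0
```

```bash
python3 -c "
from h import *
go(391.5,-232,92,99.2)"
```

```text
turn [-0.01  0.    0.16] shift [0.6 0.7 1.3] pos [ 392.3 -232.6   93.3] t 14.525 open 54.0 F 29.99887565150857 [0.1 0.5 1.1] q6 -2.54
```

Emit:
apply_moves(delta_rot=[[0,0,0],[0,0,0],[0,0,0],[0,0,0],[0,0,0],[0,0,0],[0,0,0],[0,0,0],[0,0,0],[0,0,0],[0,0,0],[0,0,0],[0,0,0],[0,0,0],[0,0,0],[0,0,0],[0,0,0]], offset=[[0,0,-8],[0,0,-16],[0,0,-24],[0,0,-30],[0,0,-30],[-4.8,17.6,-12],[-9.6,35.2,0],[-9.6,35.2,0],[-9.6,35.2,0],[-9.6,35.2,0],[-9.6,35.2,0],[-9.6,35.2,0],[-9.6,35.2,0],[-9.6,35.2,0],[-9.6,35.2,0],[-4.8,17.6,0],[0,0,0]], hand=[255,255,255,255,255,255,255,255,255,255,255,255,255,255,255,255,255])

```text
t: 16.65
eef_pos: [0.4285, 0.1319, 0.2127]
tcp_rot: [0.261, -3.129, -0.0]
wrist_force: [-0.7, -0.1, -2.8]
opening: 0.0538
finger_force: 30.0
```

Emit:
apply_moves(delta_rot=[[0,0,5.2],[0,0,9.8],[0,0,9.8],[0,0,9.8],[0,0,9.8],[0,0,9.8],[0,0,9.8],[0,0,9.8],[0,0,9.8],[0,0,9.8],[0,0,9.8],[0,0,0]], offset=[[0,0,0],[0,0,0],[0,0,0],[0,0,0],[0,0,0],[0,0,0],[0,0,0],[0,0,0],[0,0,0],[0,0,0],[0,0,0],[0,0,0]], hand=[255,255,255,255,255,255,255,255,255,255,255,255])

```text
t: 18.15
eef_pos: [0.4291, 0.13, 0.2129]
tcp_rot: [-2.293, -2.147, 0.001]
wrist_force: [-0.6, -0.1, -1.5]
opening: 0.0538
finger_force: 30.0
```

```bash
python3 -c "
from h import *
go(*onboard(-33,.5),150,-4.5)"
```

```text
turn [-0.05  0.01  0.73] shift [ 17.6 215.9  62.9] pos [429.1 130.  212.9] t 18.15 open 53.8 F 29.999721832573414 [-0.6 -0.1 -1.5] q6 0.09
```

Emit:
apply_moves(delta_rot=[[0,0,0.7],[0,0,0],[0,0,0],[0,0,0],[0,0,0],[0,0,0],[0,0,0],[0,0,0],[0,0,0],[0,0,0],[0,0,0]], offset=[[1.6,15,0],[2.5,30,0],[2.5,30,0],[2.5,30,0],[2.5,30,0],[2.5,30,10],[2.5,30,20],[1,15,20],[0,6,10],[0,0,2],[0,0,0]], hand=[255,255,255,255,255,255,255,255,255,255,255])

```text
t: 19.52
eef_pos: [0.6461, 0.1311, 0.1518]
tcp_rot: [2.307, 2.133, 0.0]
wrist_force: [-0.3, -0.1, -2.1]
opening: 0.0534
finger_force: 30.0
```

Run:
```python
from h import *
go(*onboard(-33,.5),131.5,-4.5)
```

```text
turn [ 0.01 -0.    0.  ] shift [-0.5 -0.4 20.3] pos [646.1 131.1 151.8] t 19.525 open 53.4 F 29.999039992690086 [-0.3 -0.1 -2.1] q6 0.1
```

Emit:
apply_moves(delta_rot=[[0,0,0],[0,0,0],[0,0,0],[0,0,0],[0,0,0],[0,0,0],[0,0,0]], offset=[[-0.5,-0.4,7],[0,0,6],[0,0,3],[0,0,2],[0,0,1],[0,0,1],[0,0,0]], hand=[255,255,255,255,255,255,255])

```text
t: 20.4
eef_pos: [0.6461, 0.1305, 0.1313]
tcp_rot: [2.308, 2.132, 0.0]
wrist_force: [0.2, 0.5, -1.4]
opening: 0.0539
finger_force: 30.0
```

Emit:
apply_moves(delta_rot=[[0,0,0],[0,0,0],[0,0,0],[0,0,0],[0,0,0]], offset=[[0,0,0],[0,0,0],[0,0,0],[0,0,0],[0,0,0]], hand=[70,70,70,70,70])

```text
t: 21.02
eef_pos: [0.646, 0.1305, 0.1312]
tcp_rot: [-2.308, -2.132, 0.0]
wrist_force: [0.6, -0.6, 1.3]
opening: 0.0668
finger_force: 0.0
```

Emit:
apply_moves(delta_rot=[[0,0,0],[0,0,0],[0,0,0],[0,0,0],[0,0,0],[0,0,0],[0,0,0],[0,0,0],[0,0,0],[0,0,-9],[0,0,-10],[0,0,-10],[0,0,-10],[0,0,-10],[0,0,-10],[0,0,-10],[0,0,-10],[0,0,-10],[0,0,-10],[0,0,0]], offset=[[0,0,-12],[0,0,-25],[0,0,-30],[0,-20,-13],[0,-40,0],[0,-40,0],[0,-40,0],[0,-40,0],[0,-34,0],[0,0,0],[0,0,0],[0,0,0],[0,0,0],[0,0,0],[0,0,0],[0,0,0],[0,0,0],[0,0,0],[0,0,0],[0,0,0]], hand=[70,70,0,0,0,0,0,0,0,0,0,0,0,0,0,0,0,0,0,0])

```text
t: 23.52
eef_pos: [0.4329, 0.1475, 0.212]
tcp_rot: [-0.119, 3.138, 0.0]
wrist_force: [-0.2, -0.4, -0.6]
opening: 0.0917
finger_force: 0.0
```

Run:
```python
from h import *
go(432,38,92,95.6)
look(.066,.055,.082,"two")
a=snapshot("top")["image"][110:290,210:400]; b=snapshot("side")["image"][100:280,220:400]
cv2.imwrite("pics/p2.png",np.hstack([cv2.resize(a,(400,379),interpolation=2),cv2.resize(b,(379,379),interpolation=2)])[:,:,::-1])
```

```text
turn [-0.    0.08 -1.25] shift [  11.6 -108.9  120. ] pos [432.9 147.5 212. ] t 23.525 open 91.7 F 0.0 [-0.2 -0.4 -0.6] q6 -1.58
two top (array([285., 162.]), np.int32(332), 645.5, 133.1, 101, 58, 85.8) board xy -30.5 0.9 dyaw -0.2
two side (array([315., 157.]), np.int32(338), 640.7, 128.1, 110, 60, 87.4) board xy -35.9 5.3 dyaw 1.4
```

View pics/p2.png

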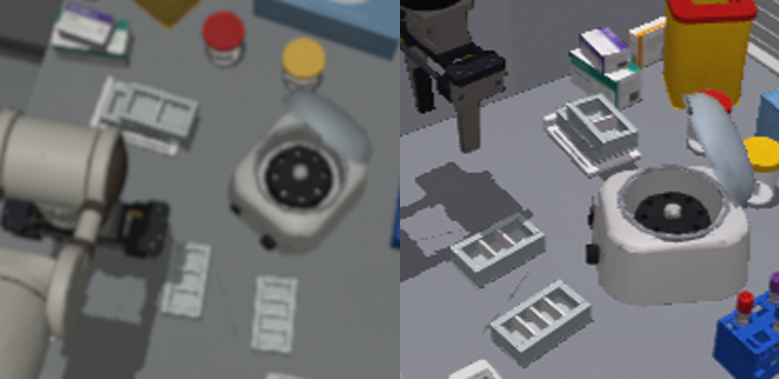

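Tray two lies stepped on the plain tray, at about (600,120) in the side half, level and square; tray three is at (497,250) and four at (540,320). Now tray three.

Emit:
apply_moves(delta_rot=[[0,0,-1.2],[0,0,0],[0,0,0],[0,0,0],[0,0,0],[0,0,0],[0,0,0]], offset=[[1.6,-14,0],[3,-30,0],[3,-30,15],[3,-25,20],[1,-10,20],[0,0,15],[0,0,0]], hand=[0,0,0,0,0,0,0])

```text
t: 24.6
eef_pos: [0.4308, 0.0384, 0.1402]
tcp_rot: [0.154, -3.135, -0.001]
wrist_force: [0.0, 0.2, 0.7]
opening: 0.0918
finger_force: 0.0
```

```bash
python3 -c "
from h import *
go(432,38,92.5,95.6)"
```

```text
turn [ 0.05 -0.14  0.03] shift [-1.2 -0.5 47.7] pos [430.8  38.4 140.2] t 24.6 open 91.8 F 0.0 [0.  0.2 0.7] q6 -1.86
```

Emit:
apply_moves(delta_rot=[[0,0,0],[0,0,0],[0,0,0],[0,0,0],[0,0,0],[0,0,0],[0,0,0],[0,0,0],[0,0,0],[0,0,0],[0,0,0],[0,0,0],[0,0,0]], offset=[[-1.2,-0.5,16],[0,0,16],[0,0,10],[0,0,4],[0,0,1.5],[0,0,0],[0,0,0],[0,0,0],[0,0,0],[0,0,0],[0,0,0],[0,0,0],[0,0,0]], hand=[0,0,0,0,0,0,255,255,255,255,255,255,255])

```text
t: 26.22
eef_pos: [0.4328, 0.0375, 0.0937]
tcp_rot: [0.155, -3.138, 0.0]
wrist_force: [-0.3, 0.6, 0.9]
opening: 0.0539
finger_force: 30.0
```

Emit:
apply_moves(delta_rot=[[0,0,0],[0,0,0],[0,0,0],[0,0,0],[0,0,0],[0,0,5.1],[0,0,9.5],[0,0,9.5],[0,0,9.5],[0,0,9.5],[0,0,9.5],[0,0,9.5],[0,0,9.5],[0,0,9.5],[0,0,9.5],[0,0,9.5],[0,0,0]], offset=[[0,0,-8],[0,0,-16],[0,0,-24],[0,0,-30],[0,0,-30],[0,0,-17],[0,0,0],[0,0,0],[0,0,0],[0,0,0],[0,0,0],[0,0,0],[0,0,0],[0,0,0],[0,0,0],[0,0,0],[0,0,0]], hand=[255,255,255,255,255,255,255,255,255,255,255,255,255,255,255,255,255])

```text
t: 28.35
eef_pos: [0.4327, 0.0375, 0.2189]
tcp_rot: [-2.304, -2.136, 0.0]
wrist_force: [-0.3, 0.3, -1.3]
opening: 0.0541
finger_force: 30.0
```

```bash
python3 -c "
from h import *
go(*onboard(-.5,.5),180,-4.5)"
```

```text
turn [-0.    0.    0.16] shift [142.  204.8  38.9] pos [432.7  37.5 218.9] t 28.35 open 54.1 F 29.999997597187757 [-0.3  0.3 -1.3] q6 -0.12
```

Emit:
apply_moves(delta_rot=[[0,0,0],[0,0,0],[0,0,0],[0,0,0],[0,0,0],[0,0,0],[0,0,0],[0,0,0],[0,0,0],[0,0,0],[0,0,0]], offset=[[9,12.8,0],[17.7,25.6,0],[17.7,25.6,0],[17.7,25.6,0],[17.7,25.6,0],[17.7,25.6,0],[17.7,25.6,5],[17.7,25.6,14],[9.1,12.8,14],[0,0,5],[0,0,0]], hand=[255,255,255,255,255,255,255,255,255,255,255])

```text
t: 29.72
eef_pos: [0.6472, 0.1629, 0.1803]
tcp_rot: [-2.304, -2.135, 0.002]
wrist_force: [-0.5, 0.1, -1.7]
opening: 0.0535
finger_force: 30.0
```

Run:
```python
from h import *
go(*onboard(-.5,.5),160,-4.5)
```

```text
turn [-0.09  0.03  0.14] shift [ 0.2  0.7 20.3] pos [647.2 162.9 180.3] t 29.725 open 53.5 F 29.99922763556242 [-0.5  0.1 -1.7] q6 0.14
```

Emit:
apply_moves(delta_rot=[[0,0,0],[0,0,0],[0,0,0],[0,0,0],[0,0,0],[0,0,0],[0,0,0]], offset=[[0.2,0.7,7],[0,0,6],[0,0,3],[0,0,2],[0,0,1.5],[0,0,1],[0,0,0]], hand=[255,255,255,255,255,255,255])

```text
t: 30.6
eef_pos: [0.6487, 0.1634, 0.1602]
tcp_rot: [-2.306, -2.134, -0.0]
wrist_force: [0.6, -0.5, -1.5]
opening: 0.0537
finger_force: 30.0
```

Emit:
apply_moves(delta_rot=[[0,0,0],[0,0,0],[0,0,0],[0,0,0],[0,0,0]], offset=[[0,0,0],[0,0,0],[0,0,0],[0,0,0],[0,0,0]], hand=[70,70,70,70,70])

```text
t: 31.22
eef_pos: [0.6487, 0.1634, 0.1602]
tcp_rot: [2.306, 2.134, 0.0]
wrist_force: [-0.3, -0.0, -0.2]
opening: 0.0669
finger_force: 0.0
```

Emit:
apply_moves(delta_rot=[[0,0,0],[0,0,0],[0,0,0],[0,0,0],[0,0,0],[0,0,0],[0,0,0],[0,0,0],[0,0,0],[0,0,-10.3],[0,0,-10.3],[0,0,-10.3],[0,0,-10.3],[0,0,-10.3],[0,0,-10.3],[0,0,-10.3],[0,0,-10.3],[0,0,-10.3],[0,0,-10.3],[0,0,0]], offset=[[0,0,-12],[0,0,-25],[0,0,-25],[0,-20,0],[0,-40,0],[0,-40,0],[0,-40,0],[0,-40,0],[0,-34,0],[0,0,0],[0,0,0],[0,0,0],[0,0,0],[0,0,0],[0,0,0],[0,0,0],[0,0,0],[0,0,0],[0,0,0],[0,0,0]], hand=[70,70,70,0,0,0,0,0,0,0,0,0,0,0,0,0,0,0,0,0])

```text
t: 33.72
eef_pos: [0.4357, 0.18, 0.2231]
tcp_rot: [-0.231, 3.132, 0.0]
wrist_force: [-1.0, -0.3, -0.3]
opening: 0.0919
finger_force: 0.0
```

Run:
```python
from h import *
go(414.5,-89.3,150,98.5)
look(.094,.083,.110,"three")
```

```text
turn [ 0.    0.08 -0.05] shift [  60.7 -263.2   73.1] pos [435.7 180.  223.1] t 33.725 open 91.9 F 0.0 [-1.  -0.3 -0.3] q6 -1.58
three top (array([273., 155.]), np.int32(362), 648.0, 165.1, 102, 57, 85.6) board xy 1.6 0.6 dyaw -0.4
three side (array([310., 143.]), np.int32(371), 642.8, 160.2, 113, 60, 84.9) board xy -3.7 5.5 dyaw -1.1
```

Emit:
apply_moves(delta_rot=[[0,0,0],[0,0,0],[0,0,0],[0,0,0],[0,0,0],[0,0,0],[0,0,0],[0,0,0],[0,0,0],[0,0,0],[0,0,0]], offset=[[3.9,-17,0],[7.6,-33,0],[7.6,-33,0],[7.6,-33,0],[7.6,-33,0],[7.6,-33,0],[7.6,-33,13],[7.6,-33,25],[3.6,-15.2,25],[0,0,10],[0,0,0]], hand=[0,0,0,0,0,0,0,0,0,0,0])

```text
t: 35.2
eef_pos: [0.4142, -0.0887, 0.149]
tcp_rot: [0.233, -3.132, -0.001]
wrist_force: [-0.2, -0.3, 0.1]
opening: 0.0916
finger_force: 0.0
```

```bash
python3 -c "
from h import *
go(414.5,-89.3,92.5,98.5)"
```

```text
turn [ 0.06 -0.06  0.01] shift [-0.2 -0.6 56.5] pos [414.2 -88.7 149. ] t 35.2 open 91.6 F 0.0 [-0.2 -0.3  0.1] q6 -2.22
```

Emit:
apply_moves(delta_rot=[[0,0,0],[0,0,0],[0,0,0],[0,0,0],[0,0,0],[0,0,0],[0,0,0],[0,0,0],[0,0,0],[0,0,0],[0,0,0],[0,0,0],[0,0,0]], offset=[[-0.2,-0.6,20],[0,0,20],[0,0,10],[0,0,4],[0,0,2],[0,0,0],[0,0,0],[0,0,0],[0,0,0],[0,0,0],[0,0,0],[0,0,0],[0,0,0]], hand=[0,0,0,0,0,0,255,255,255,255,255,255,255])

```text
t: 36.83
eef_pos: [0.4148, -0.09, 0.0932]
tcp_rot: [0.234, -3.133, 0.0]
wrist_force: [-0.5, -0.1, 0.6]
opening: 0.0539
finger_force: 30.0
```

Emit:
apply_moves(delta_rot=[[0,0,0],[0,0,0],[0,0,0],[0,0,0],[0,0,0],[0,0,0],[0,0,0],[0,0,0],[0,0,0],[0,0,0],[0,0,0],[0,0,0],[0,0,0],[0,0,0]], offset=[[0,0,-8],[0,0,-16],[0,0,-24],[0,0,-30],[0,0,-30],[0,0,-30],[-4.2,16,-12],[-8.2,32.5,0],[-8.2,32.5,0],[-8.2,32.5,0],[-8.2,32.5,0],[-8.2,32.5,0],[-4.2,16,0],[0,0,0]], hand=[255,255,255,255,255,255,255,255,255,255,255,255,255,255])

```text
t: 38.58
eef_pos: [0.4344, 0.1105, 0.2434]
tcp_rot: [0.238, -3.132, 0.0]
wrist_force: [0.3, -0.4, -1.9]
opening: 0.0538
finger_force: 30.0
```

Emit:
apply_moves(delta_rot=[[0,0,5],[0,0,9.8],[0,0,9.8],[0,0,9.8],[0,0,9.8],[0,0,9.8],[0,0,9.8],[0,0,9.8],[0,0,9.8],[0,0,9.8],[0,0,9.8],[0,0,0]], offset=[[0,0,0],[0,0,0],[0,0,0],[0,0,0],[0,0,0],[0,0,0],[0,0,0],[0,0,0],[0,0,0],[0,0,0],[0,0,0],[0,0,0]], hand=[255,255,255,255,255,255,255,255,255,255,255,255])

```text
t: 40.08
eef_pos: [0.4346, 0.109, 0.2433]
tcp_rot: [2.305, 2.135, -0.0]
wrist_force: [0.1, -0.8, -1.7]
opening: 0.0538
finger_force: 30.0
```

```bash
python3 -c "
from h import *
go(*onboard(-32.5,.5),208,-4.5)"
```

```text
turn [0.   0.02 0.11] shift [ 38.6 208.7  35.3] pos [434.6 109.  243.3] t 40.075 open 53.8 F 30.0002365373075 [ 0.1 -0.8 -1.7] q6 0.05
```

Emit:
apply_moves(delta_rot=[[0,0,0],[0,0,0],[0,0,0],[0,0,0],[0,0,0],[0,0,0],[0,0,0],[0,0,0],[0,0,0],[0,0,0],[0,0,0]], offset=[[2.4,13,0],[4.8,26,0],[4.8,26,0],[4.8,26,0],[4.8,26,0],[4.8,26,0],[4.8,26,5],[4.8,26,12],[2.6,13.7,12],[0,0,6],[0,0,0]], hand=[255,255,255,255,255,255,255,255,255,255,255])

```text
t: 41.45
eef_pos: [0.6453, 0.132, 0.2073]
tcp_rot: [-2.304, -2.134, 0.002]
wrist_force: [-0.6, 0.1, -0.9]
opening: 0.0538
finger_force: 30.0
```

Run:
```python
from h import *
go(*onboard(-32.5,.5),187.5,-4.5)
```

```text
turn [-0.1   0.01  0.1 ] shift [-0.8  0.5 19.8] pos [645.3 132.  207.3] t 41.45 open 53.8 F 29.99945104122162 [-0.6  0.1 -0.9] q6 0.1
```

Emit:
apply_moves(delta_rot=[[0,0,0],[0,0,0],[0,0,0],[0,0,0],[0,0,0],[0,0,0],[0,0,0]], offset=[[-0.8,0.5,7],[0,0,5],[0,0,3],[0,0,2],[0,0,1.5],[0,0,1],[0,0,0]], hand=[255,255,255,255,255,255,255])

```text
t: 42.32
eef_pos: [0.6462, 0.1312, 0.1887]
tcp_rot: [2.306, 2.134, 0.0]
wrist_force: [1.4, 0.7, -1.6]
opening: 0.0536
finger_force: 30.0
```

Emit:
apply_moves(delta_rot=[[0,0,0],[0,0,0],[0,0,0],[0,0,0],[0,0,0]], offset=[[0,0,0],[0,0,0],[0,0,0],[0,0,0],[0,0,0]], hand=[70,70,70,70,70])

```text
t: 42.95
eef_pos: [0.6462, 0.1312, 0.1887]
tcp_rot: [2.306, 2.134, 0.0]
wrist_force: [-0.2, -0.3, -0.6]
opening: 0.0667
finger_force: 0.0
```

Emit:
apply_moves(delta_rot=[[0,0,0],[0,0,0],[0,0,0],[0,0,0],[0,0,0],[0,0,0],[0,0,0],[0,0,0],[0,0,0],[0,0,0]], offset=[[0,0,-12],[0,0,-25],[0,0,-25],[0,-20,0],[0,-40,0],[0,-40,0],[0,-40,0],[0,-40,0],[0,-34,0],[0,0,0]], hand=[70,70,70,70,70,70,70,70,70,70])

```text
t: 44.2
eef_pos: [0.4315, 0.1482, 0.2514]
tcp_rot: [2.304, 2.134, 0.001]
wrist_force: [0.2, -0.5, -0.2]
opening: 0.0668
finger_force: 0.0
```

Run:
```python
from h import *
go(0,0,0,-4)
look(.122,.111,.140,"four")
b=snapshot("side")["image"][80:240,220:420]
cv2.imwrite("pics/p4.png",cv2.resize(b,(700,560),interpolation=2)[:,:,::-1])
```

```text
turn [ 0.05 -0.01 -0.39] shift [-177.9 -420.1  251.4] pos [431.5 148.2 251.4] t 44.2 open 66.8 F 0.0 [ 0.2 -0.5 -0.2] q6 0.14
four top (array([283., 155.]), np.int32(405), 645.3, 132.7, 102, 57, 84.7) board xy -30.9 1.0 dyaw -1.3
four side (array([316., 141.]), np.int32(433), 640.2, 127.3, 114, 63, 86.2) board xy -36.7 5.8 dyaw 0.2
```

View pics/p4.png

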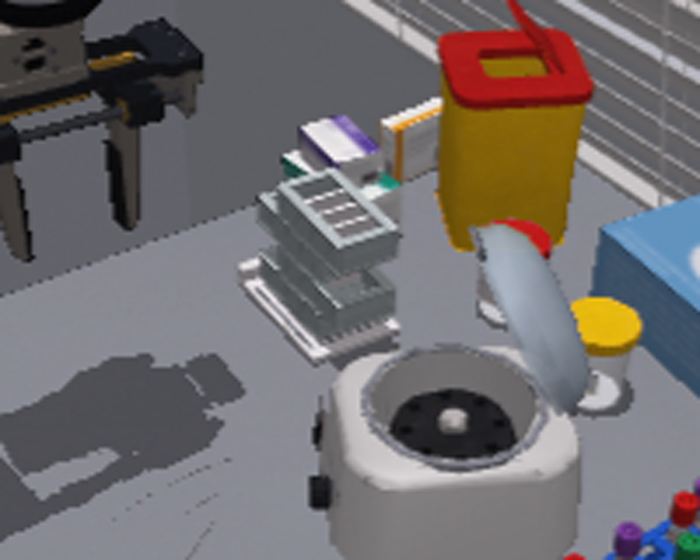

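The stack stands at about (330,250), stepped, level and in line, with the cups untouched and the gripper clear.

```bash
python3 -c "
from workcell import *
print(finish_job())"
```

```text
the job is handed in; nothing more can be done
None
```

All four trays are stacked in steps on the draining board in the order you asked for, and the job was handed in at about 44 s; the last camera check showed the stack level and in line with the gripper clear, but hand-in returned no verdict.

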